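# Index the rotary table one hole on

### The arm

A 6-joint arm with a two-finger parallel gripper is mounted at the origin on a cart in front of the work surface, level with it; the furniture and walls round the work are solid. World frame = base frame: x ahead of the robot, y to its left, z up, the work surface at z = 0. Lengths are in mm, angles in degrees, forces in N, time in s.
With the tool pointing down it reaches from about 425 to 950 mm from the base axis. Payload 14.7 kg.
Tool frame: the origin (TCP) lies at the very end of the fingers, on their centre line; the grasp point (between the pads) lies 19 mm behind it; z points along the fingers, y is the line along which they close (so a half turn about z gives the same grasp; the last joint's range is limited). The gripper opens to 85 mm and grips with 20 to 120 N. Pads are 22 mm wide; open, the fingers measure 114 mm over their backs; the gripper's body (76 mm by 85 mm) begins 54 mm behind the grasp point. The pads swing forward as they close: fully open they stand 13 mm farther back than shut.
Start: joints at [-68.388, 27.513, 91.461, -0, 61.026, -2.67], TCP at [267.312, -592.483, 231.297] pointing down, gripper open.
Joint ranges: [-157.49, 157.49], [-46.99, 117.5], [13.45, 153.17], [-89.5, 269.5], [5.16, 153.95], [-167.48, 167.48]. Speed limits (degrees/s): [108.29, 108.29, 136.94, 172.46, 172.46, 172.46].

### API

Orientations are given as [roll, pitch, yaw] about the fixed x, y, z axes, in that order (R = Rz(yaw) Ry(pitch) Rx(roll)).
In Python, from workcell import read_state, snapshot, camera_info, hand_in gives the robot as it stands.
- The arm moves only by the tool servo_tool, never from a script. Its argument "series" is a list of rows, each a list of 3 entries, a list of its own where there are three numbers: the shift along the tool's x, y, z normalised to -1 to 1, where 1 is 50 cm, then the turn, a rotation vector about the tool's x, y, z normalised to -1 to 1, where 1 is 45 degrees, then the opening in per cent of the stroke, from 0 (shut) to 100 (fully open). A call has 1 to 5 rows; each row is the pose to reach, as a shift and turn from the pose commanded when the call began, along the tool's axes at that moment; what a row does not reach only later rows make up. A row lasts 1/10 s, in which the tool goes at most 50 mm and 8.59 degrees, less where a joint would pass 70% of its speed; a pose out of reach is approached as far as the arm can. A call with a number of a shift or a turn outside -1 to 1 is refused whole. A call with a gripper value outside its range is refused whole. The fingers move at their own pace and stop on an object; "newtons" is the grip in N (left out, the last holds). Time passes only in rows, so rows that repeat a pose let the fingers close. It gives the time, the measured TCP pose, the force, the opening and the grip force at its end, in the units of the state.
- read_state(): the state, without advancing time (a new reading comes with each control period).
- snapshot(name): name is "scene" or "side" or "wrist"; returns the picture (420x560x3 uint8, red, green, blue); there is no depth.
- camera_info(name): a dict with "fovy" (degrees; the focal length in pixels is half the picture's height over the tangent of half this angle, whatever the lens; pixels are square), "cx", "cy" (the principal point, pixels), "origin" and "rotation" of the camera in the world. Camera axes: x right, y down, z forward; pixel columns grow to the right and rows downward; lengths in mm; the calibration is good to about 2 mm. The wrist camera is an equidistant fisheye: a pixel r from the principal point sees the ray r / f radians off the axis. A picture is of the moment at which its call begins: read the wrist's pose just before it. camera_info takes no time and is no camera call; for the wrist camera it gives the pose at the moment of the call.
- hand_in(): hands the job in; it is judged then, once.
The state is a dict: "t": time; "joint_positions": joint angles; "joint_velocities": joint speeds; "effort": joint torques, N m; "tool_pos": TCP position; "tool_rot": TCP orientation; "wrist_force": force on the tool from outside, world axes, zero at the start; "wrist_torque": the same for the moment, N m; "width": finger opening in mm; "finger_force": force on a finger pad.
Only numpy, scipy, OpenCV 4.12 (cv2) and the standard library are available. Lean on these libraries where they do the work, as an engineer would, in place of code of your own. Each camera call takes 0.05 s, during which the arm holds its last target. There are 200 camera calls.

### The job

Index the rotary table to the next hole, the one beside the green dot: with a fingertip press the orange plunger knob down until it comes free, keep it pressed while you push it round to the green dot, then let it spring up fully into that hole and draw back. Do not go towards the red dot or on past the green one, do not pinch the knob, and pick nothing up: the heat sink must ride round on the table and the things lying about stay where they are.

Things in the scene. Friction and masses are not known exactly. Their poses are not given: they have to be found in the camera images.
- index_base: Blue foot and aluminium index plate of a rotary table, fixed, 250 mm across. Origin on the table's vertical axis at bench level; its -x axis points to the start hole, the middle of five. The plate is an arc (radii 72 to 126 mm, 40 to 46 mm above the bench) with a curved slot at radius 90 mm that widens to five round holes 30 degrees (0.524 rad) apart, 47 mm along the arc.
- table (a joint): Angle of the round aluminium table (136 mm across, top 60 mm above the bench) and the plunger on its arm, in rad: 0 at the start, growing anticlockwise from above; holes at -1.047, -0.524, 0, 0.524, 1.047. 0.1 to 0.2 N m turns it; it stays where it is left. With the plunger up in a hole it is locked (0.02 rad of play).
- plunger (a joint): How far the plunger is pressed down, in m: 0 up (in a hole), 0.012 at its stop. A spring lifts it: 4 N at 0 to 10 N at 0.012. It comes free of the plate 0.007 down; let go between holes it rises only to about 0.007, under the plate; let go within about 3 mm of a hole's middle it centres itself and springs right up.
- knob_top (a point): Centre of the flat top face of the plunger's orange-topped black knob (34 mm across, 14 mm high), 90 mm from the table's axis; 76 mm above the bench when up, 64 mm at its stop. The knob rides round with the table. The face is grippy: a fingertip pressing on it carries it round.
- knob_rim: The black knurled side of the plunger knob (34 mm across, from 3.5 to 13.5 mm below the top face when measured from point knob_top); moves with the knob and is not to be squeezed. Origin on the bench plane below the knob's centre when the plunger is up.
- green_mark (a point): Centre of the top of the green dot, a disc 18 mm across and 3 mm thick on the index plate beside the hole to go to, 114 mm from the axis (24 mm straight out from the middle of that hole). It lies on one side or the other of the start hole, 30 degrees away.
- red_mark (a point): Centre of the top of the red dot, the same kind of disc, beside the hole on the other side of the start hole.
- table_top (a point): Centre of the table's top face, on the axis.
- heat_sink: Silvery finned heat sink, 50 x 60 x 32 mm, standing loose on the table. Origin at the centre of its underside.
- white_pot: White screw-top pot, 52 mm across and high, loose on the bench; origin at the centre of its underside.
- solder_pump: Blue solder pump, 22 x 165 x 24 mm, lying on the bench; origin at the centre of its underside.
- cutters: Side cutters with red handles, 59 x 164 x 15 mm, lying on the bench; origin at the centre of the underside.
- yellow_pot: Pot with a yellow screw top, 52 mm across and high, loose on the bench; origin at the centre of its underside.

How it is judged (in metres and radians):
On the way, in this order (a step that is already met when the one before it is completed fails the run):
1. the plunger is pressed clear of the start hole (value of joint plunger above 0.007 m and value of joint table between -0.12 and 0.12 rad), for 0.05 s.
2. the plunger, still pressed, is brought round to the green dot (value of joint plunger above 0.005 m and horizontal distance between knob_top and green_mark below 0.032 m), for 0.05 s.
At the end, for the whole second after the job is handed in: Plunger fully up (within 2 mm) in the hole beside the green dot (knob centre within 30 mm of the dot's, 24 mm if exact), table at rest, heat sink on the table within 30 mm of its centre, the four loose things within 30 mm of where they were (value of joint plunger below 0.002 m and horizontal distance between knob_top and green_mark below 0.03 m and velocity of joint table between -0.05 and 0.05 rad/s and distance between heat_sink and table_top below 0.03 m and distance of each of white_pot, solder_pump, cutters, yellow_pot from where it was at the start of the episode below 0.03 m); the robot touches nothing.
It fails at once if the knob is squeezed or pushed by its side (more than 10 N between the fingers and the knob's side) (contact force between knob_rim and the fingers above 10 N).
It fails at once if the table is turned well towards the red dot (knob centre within 40 mm of it) (horizontal distance between knob_top and red_mark below 0.04 m).
It fails at once if the table is turned past the green dot (more than 0.23 rad, half-way to the hole beyond) (value of joint table above 0.754 rad or value of joint table below -0.754 rad).
It fails at once if the heat sink is lifted, or shifted more than 30 mm off the table's centre (distance between heat_sink and table_top above 0.03 m).
It fails at once if a loose thing on the bench is moved more than 30 mm or lifted (distance of any of white_pot, solder_pump, cutters, yellow_pot from where it was at the start of the episode above 0.03 m).
It also fails if it takes over 38 s, if anything falls off the work surface, if the arm or the gripper's body presses on something with over 40 N, if the wrist force passes 120 N, or if a joint passes its speed limit or range.

## Working session

There is one attempt and no reset: what is moved stays moved. The work goes in short steps, Python scripts to look and compute and a tool call to move; the robot and the scene stay as the last step left them, time stands still between calls to the robot, and variables do not carry over. Pictures are saved under pics/ and viewed, at most 10 in all, crops included, and the job is handed in when it is done.

Besides the shell and the picture viewer there is one more tool, called after ">>>" in YAML: its name, and indented under it one key for each argument. servo_tool: Moves the arm, as the interface text tells. Scaled input: -1 to 1 covers 50 cm each way for a shift and 45 degrees each way for a turn. Its arguments: {"type":"object","properties":{"series":{"type":"array"},"newtons":{"type":"number"}},"required":["series"]}

```bash
mkdir -p pics; python3 - <<'E'
from workcell import *
import cv2,numpy as np
s=read_state();print({k:np.round(v,3).tolist() for k,v in s.items()})
ims=[]
for n in("scene","side"):
    c=camera_info(n);print(n,c)
    im=snapshot(n);np.save(f"pics/{n}.npy",im);cv2.imwrite(f"pics/{n}1.png",im[...,::-1])
E
```

```text
{'t': 0.0, 'joint_positions': [-68.388, 27.55, 91.496, 0.0, 61.026, -2.671], 'joint_velocities': [-0.01, -0.041, 0.03, -0.104, 0.038, 0.064], 'effort': [0.002, -95.065, -43.019, -0.0, 0.012, 0.0], 'tool_pos': [267.163, -592.081, 230.659], 'tool_rot': [-179.928, -0.004, 24.283], 'wrist_force': [0.511, -0.22, -0.257], 'wrist_torque': [0.009, 0.024, 0.048], 'finger_force': 0.0, 'width': 85.811}
scene {'fovy': 52.42259749610704, 'cx': 277.40030165127854, 'cy': 200.7075526172533, 'origin': array([-329.24327607, -934.23881917,  693.7834234 ]), 'rotation': array([-1.16723018e+02,  9.32221231e-02, -4.44872813e+01])}
side {'fovy': 46.39511344453365, 'cx': 277.7277532038838, 'cy': 207.2339833997595, 'origin': array([-154.92252502,  975.3853593 ,  908.49829346]), 'rotation': array([-1.23299722e+02, -2.86806025e-03, -1.44831436e+02])}
```

View pics/scene1.png

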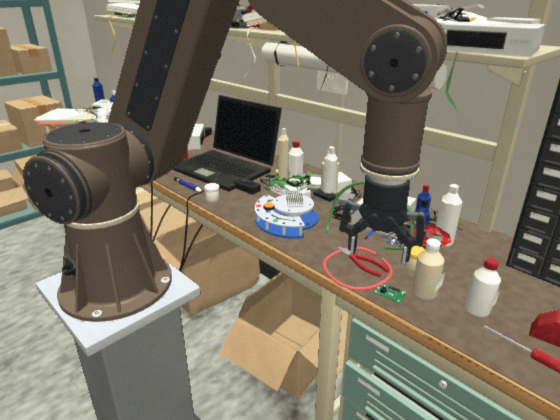

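View pics/side1.png

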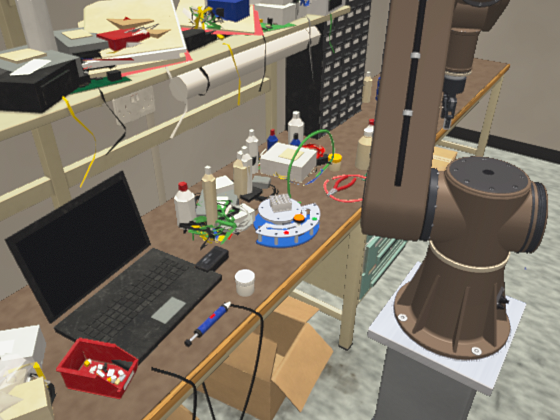

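The rotary table shows at about (285,212) in scene and (290,220) in side. The orange knob is at (269,206) in scene and (299,218) in side. Next I'll measure by colour masks.

```bash
cat > h.py <<'E'
import numpy as np,cv2
from scipy.spatial.transform import Rotation as R
from workcell import *
def ray(c,u,v,fish=False):
    f=210/np.tan(np.radians(c["fovy"])/2); d=np.array([u-c["cx"],v-c["cy"]])/f
    if fish:
        r=np.hypot(*d); d=np.array([*(d/r*np.sin(r)),np.cos(r)])
    else: d=np.array([*d,1])
    return np.array(c["origin"]),R.from_euler("xyz",c["rotation"],degrees=True).apply(d)
def plane(c,u,v,z,fish=False):
    o,d=ray(c,u,v,fish); return o+d*(z-o[2])/d[2]
COL={"orange":((8,150,150),(18,255,255)),"green":((45,120,60),(80,255,255)),"red":((0,150,100),(5,255,255)),"red2":((174,150,100),(180,255,255))}
def blobs(im,col,box,amin=8):
    hsv=cv2.cvtColor(im,cv2.COLOR_RGB2HSV); m=cv2.inRange(hsv,*[np.array(x) for x in COL[col]])
    u0,v0,u1,v1=box; k=np.zeros_like(m);k[v0:v1,u0:u1]=m[v0:v1,u0:u1]
    n,_,st,ce=cv2.connectedComponentsWithStats(k)
    return [(ce[i],st[i,4]) for i in range(1,n) if st[i,4]>=amin]
E
python3 - <<'E'
from h import *
Z={"orange":76,"green":49,"red":49,"red2":49}
P={"scene":(235,175,335,245),"side":(240,180,335,255)}
crops=[]
for n,b in P.items():
    im=np.load(f"pics/{n}.npy");c=camera_info(n)
    for col in COL:
        for ce,a in blobs(im,col,b,4): print(n,col,ce.round(1),a,plane(c,*ce,Z[col]).round(1))
    crops.append(cv2.resize(im[b[1]:b[1]+75,b[0]:b[0]+100],(800,600),interpolation=cv2.INTER_CUBIC)[...,::-1])
cv2.imwrite("pics/crop.png",cv2.resize(np.hstack(crops),(800,300)))
E
```

```text
scene orange [268.7 204.9] 38 [489.6 -59.9  76. ]
scene green [275.  220.2] 4 [ 468.4 -110.2   49. ]
side orange [298.6 218.1] 21 [489.7 -48.1  76. ]
side orange [324.  244.8] 100 [360.9  20.5  76. ]
side green [288.4 188.1] 23 [ 637.2 -212.1   49. ]
side green [314.2 218.3] 10 [ 470.8 -108.3   49. ]
side red [331.8 197. ] 6 [ 488.2 -247.4   49. ]
side red [286.1 232.2] 9 [500.7   1.7  49. ]
```

View pics/crop.png

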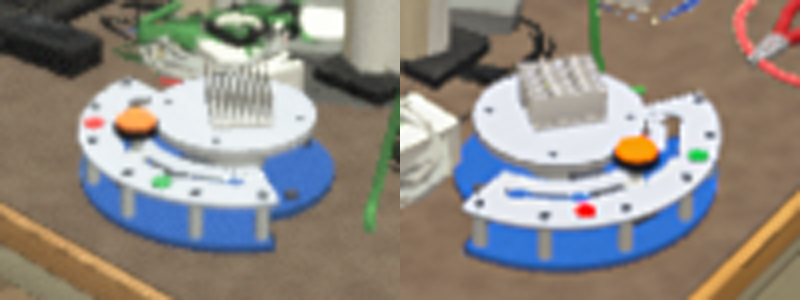

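The crop shows the orange knob in the middle, the red dot on the +y side and the green dot on the -y side. The dots measure 115 mm apart, against 114 mm expected. That puts the axis near (580,-80), the knob near (493,-56) and the green turn at +0.524 rad (anticlockwise). I'll check that the standing green wire ring is clear of my path.

```bash
python3 - <<'E'
from h import *
cs,cd=camera_info("scene"),camera_info("side")
for a,b in(((362,181),(322,130)),((328,236),(290,196)),((268.7,204.9),(298.6,218.1))):
    o,d=ray(cs,*a);p,e=ray(cd,*b)
    t=np.linalg.lstsq(np.c_[d,-e],p-o,rcond=None)[0];print((o+t[0]*d).round(),(p+t[1]*e).round())
g=plane(cd,314.2,218.3,49);print(g)
for ce,a in blobs(np.load("pics/scene.npy"),"red",(235,175,290,245),2): print(ce,a,plane(cs,*ce,49))
E
```

```text
[ 582. -335.  217.] [ 590. -337.  229.]
[ 604. -214.  -21.] [ 635. -219.   14.]
[495. -54.  72.] [494. -54.  71.]
[ 470.76461198 -108.267274     49.        ]
[258.33333333 205.33333333] 3 [4.99130883e+02 1.41318629e-01 4.90000000e+01]
```

>>> servo_tool:
  series:
    - [[0.0,0.0,0.0],[0,0,0],0]
    - [[0.0,0.0,0.0],[0,0,0],0]
  newtons: 20

```text
t: 0.3
tool_pos: [267.3, -592.4, 231.1]
tool_rot: [-180.0, -0.0, 24.3]
wrist_force: [-0.6, -0.3, -0.5]
width: 59.1
finger_force: 0.0
```

>>> servo_tool:
  series:
    - [[0.08,-0.075,0],[0,0,0],0]
    - [[0.15,-0.14,0],[0,0,0],0]
    - [[0.22,-0.205,0],[0,0,0],0]
    - [[0.29,-0.27,0],[0,0,0],0]
    - [[0.36,-0.335,0],[0,0,0],0]

```text
t: 0.8
tool_pos: [362.9, -364.0, 231.4]
tool_rot: [180.0, -0.0, 24.3]
wrist_force: [0.9, 0.7, 0.7]
width: 0.1
finger_force: 0.0
```

>>> servo_tool:
  series:
    - [[0.07,-0.065,0],[0,0,0],0]
    - [[0.14,-0.13,0],[0,0,0],0]
    - [[0.21,-0.195,0],[0,0,0],0]
    - [[0.28,-0.26,0],[0,0,0],0]
    - [[0.35,-0.325,0],[0,0,0],0]

```text
t: 1.3
tool_pos: [455.7, -143.9, 231.5]
tool_rot: [180.0, -0.0, 24.3]
wrist_force: [1.1, -0.7, -0.2]
width: 0.0
finger_force: 0.0
```

>>> servo_tool:
  series:
    - [[0.06,-0.06,0.04],[0,0,0],0]
    - [[0.12,-0.12,0.08],[0,0,0],0]
    - [[0.137,-0.132,0.14],[0,0,0],0]
    - [[0.137,-0.132,0.14],[0,0,0],0]
    - [[0.137,-0.132,0.14],[0,0,0],0]

```text
t: 1.8
tool_pos: [490.1, -57.5, 161.4]
tool_rot: [-180.0, 0.1, 24.3]
wrist_force: [-0.3, 0.0, 0.5]
width: -0.4
finger_force: 0.0
```

```bash
cat > w.py <<'E'
from h import *
import sys
def look(name,view=False):
    s=read_state();c=camera_info("wrist");im=snapshot("wrist")
    print(s["t"],s["tool_pos"].round(1) if hasattr(s["tool_pos"],"round") else s["tool_pos"],c)
    for col,z in(("orange",76),("green",49),("red",49),("red2",49)):
        for ce,a in blobs(im,col,(0,0,560,420),25): print(col,ce.round(1),a,plane(c,*ce,z,True).round(1))
    cv2.imwrite(f"pics/{name}.png",im[...,::-1])
look(sys.argv[1])
E
python3 w.py wr1
```

```text
1.8 [490.1 -57.5 161.4] {'fovy': 65.70646984690485, 'cx': 280.08726159555835, 'cy': 211.4764239654304, 'origin': array([549.25844879, -30.22375996, 304.02686296]), 'rotation': array([ 1.64978305e+02,  5.76300157e-02, -6.56776934e+01])}
orange [278.9 197.2] 121 [502.7 -50.1  76. ]
green [459.9 160.6] 77 [ 593.4 -182.2   49. ]
green [325.9 251.5] 233 [ 470.7 -108.2   49. ]
green [552.4 333. ] 106 [ 483.5 -461.8   49. ]
red [219.4 166.3] 270 [500.8   1.3  49. ]
red [540.6 267. ] 356 [ 548.7 -352.3   49. ]
red [529.5 290.2] 383 [ 519.3 -356.3   49. ]
```

View pics/wr1.png

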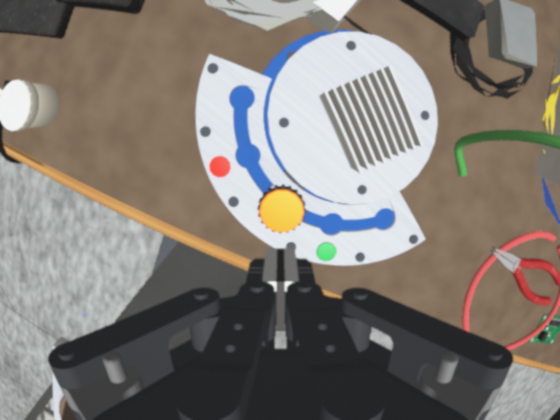

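The wrist view shows the knob at about (281,210), red dot (220,166), green dot (326,251), and the green hole at about (332,224). I'll refine these with a wider orange mask and a circle fit on the table disc.

```bash
python3 - <<'E'
from h import *
im=cv2.imread("pics/wr1.png")[...,::-1].copy();c=camera_info("wrist")
COL["orange"]=((10,130,130),(30,255,255))
for ce,a in blobs(im,"orange",(240,170,320,245),50): k=plane(c,*ce,76,True);print(ce,a,k,np.sqrt(a/np.pi))
print("hole",plane(c,332,224,46,True), "table c",plane(c,351,117,60,True))
g=np.array([470.7,-108.2]);r=np.array([500.8,1.3]);m=(g+r)/2;d=g-r;L=np.hypot(*d);d/=L
ax=m+114*np.cos(np.pi/6)*np.array([-d[1],d[0]]);print(L,"axis",ax)
kn=ax+90*(m-ax)/np.linalg.norm(m-ax);h=ax+90*(g-ax)/np.linalg.norm(g-ax)
print("knob",kn,"hole",h)
for t in np.arange(0,31,3):
    a=R.from_euler("z",t,degrees=True).apply([*(kn-ax),0]);dl=a-np.array([*(kn-ax),0])
    y=np.radians(24.3);print(t,(ax+a[:2]).round(1),"tool/500:",np.round([(dl[0]*np.cos(y)+dl[1]*np.sin(y))/500,(dl[0]*np.sin(y)-dl[1]*np.cos(y))/500,-t/45],3))
E
```

```text
[281.19401993 209.65049834] 1505 [495.41794239 -56.03046452  76.        ] 21.887356594769614
hole [ 494.52680121 -103.37002619   46.        ] table c [579.13915952 -76.05852934  60.        ]
113.56170129053193 axis [580.94578337 -79.61797333]
knob [494.16476576 -55.76309999] hole [ 493.82602156 -102.20440956]
0 [494.2 -55.8] tool/500: [0. 0. 0.]
3 [493.  -60.3] tool/500: [-0.006  0.007 -0.067]
6 [492.1 -65. ] tool/500: [-0.011  0.015 -0.133]
9 [491.5 -69.6] tool/500: [-0.016  0.023 -0.2  ]
12 [491.1 -74.3] tool/500: [-0.021  0.031 -0.267]
15 [490.9 -79. ] tool/500: [-0.025  0.04  -0.333]
18 [491.  -83.7] tool/500: [-0.029  0.048 -0.4  ]
21 [491.4 -88.4] tool/500: [-0.032  0.057 -0.467]
24 [492.  -93.1] tool/500: [-0.035  0.066 -0.533]
27 [492.8 -97.8] tool/500: [-0.037  0.075 -0.6  ]
30 [ 493.9 -102.3] tool/500: [-0.039  0.085 -0.667]
```

>>> servo_tool:
  series:
    - [[0.009,0.001,0.07],[0,0,0],0]
    - [[0.009,0.001,0.13],[0,0,0],0]
    - [[0.009,0.001,0.163],[0,0,0],0]
    - [[0.009,0.001,0.163],[0,0,0],0]
    - [[0.009,0.001,0.163],[0,0,0],0]

```text
t: 2.35
tool_pos: [495.4, -56.9, 81.0]
tool_rot: [180.0, -0.1, 24.2]
wrist_force: [0.1, -0.1, 0.2]
width: 0.1
finger_force: 0.0
```

>>> servo_tool:
  series:
    - [[0,0,0.006],[0,0,0],0]
    - [[0,0,0.012],[0,0,0],0]
    - [[0,0,0.012],[0,0,0],0]
    - [[0,0,0.012],[0,0,0],0]

```text
t: 2.75
tool_pos: [495.6, -56.2, 74.4]
tool_rot: [179.9, -0.1, 24.3]
wrist_force: [2.9, -1.9, 4.4]
width: 0.0
finger_force: 2.0
```

>>> servo_tool:
  series:
    - [[0,0,0.006],[0,0,0],0]
    - [[0,0,0.012],[0,0,0],0]
    - [[0,0,0.017],[0,0,0],0]
    - [[0,0,0.017],[0,0,0],0]
    - [[0,0,0.017],[0,0,0],0]

```text
t: 3.25
tool_pos: [495.7, -56.1, 65.8]
tool_rot: [179.9, -0.1, 24.3]
wrist_force: [2.1, -1.4, 8.5]
width: 0.1
finger_force: 4.2
```

>>> servo_tool:
  series:
    - [[-0.006,0.007,0.001],[0,0,-0.067],0]
    - [[-0.011,0.015,0.001],[0,0,-0.133],0]
    - [[-0.016,0.023,0.001],[0,0,-0.2],0]
    - [[-0.021,0.031,0.001],[0,0,-0.267],0]
    - [[-0.021,0.031,0.001],[0,0,-0.267],0]

```text
t: 3.75
tool_pos: [492.5, -74.9, 65.4]
tool_rot: [179.9, -0.1, 36.4]
wrist_force: [3.3, -0.4, 8.6]
width: 0.0
finger_force: 4.3
```

```bash
sed -i 's/(8,150,150),(18/(10,130,130),(30/' h.py; python3 w.py wr2 | cut -c1-300
```

```text
3.75 [492.5 -74.9  65.4] {'fovy': 65.70646984690485, 'cx': 280.08726159555835, 'cy': 211.4764239654304, 'origin': array([544.28060069, -35.77253759, 208.1694539 ]), 'rotation': array([ 1.65123615e+02, -6.21669517e-02, -5.35983117e+01])}
orange [ 95.2 220.8] 2652 [460.2  11.5  76. ]
orange [277.  248.6] 974 [501.8 -65.6  76. ]
orange [279.7 344.2] 62 [460.4 -97.6  76. ]
green [502.9 214.2] 125 [ 589.1 -170.8   49. ]
green [539.  415.7] 51 [ 492.3 -425.9   49. ]
red [170.4 155.8] 730 [500.9   1.2  49. ]
red [547.7 351.1] 323 [ 547.5 -324.    49. ]
red [530.  375.9] 412 [ 520.5 -331.7   49. ]
```

View pics/wr2.png

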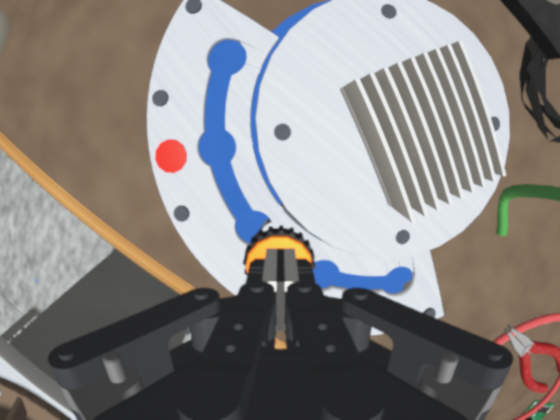

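The knob is riding round with the heat sink, and the start hole is now visible behind it at (253,225). I'll do the remaining 18°.

>>> servo_tool:
  series:
    - [[-0.006,0.007,0],[0,0,-0.067],0]
    - [[-0.011,0.015,0],[0,0,-0.133],0]
    - [[-0.016,0.023,0],[0,0,-0.2],0]
    - [[-0.02,0.031,0],[0,0,-0.267],0]
    - [[-0.024,0.039,0],[0,0,-0.333],0]

```text
t: 4.3
tool_pos: [494.1, -97.4, 65.3]
tool_rot: [179.9, -0.0, 51.4]
wrist_force: [2.5, 1.5, 8.1]
width: 0.1
finger_force: 4.3
```

>>> servo_tool:
  series:
    - [[-0.0005,0.0105,0],[0,0,-0.067],0]
    - [[-0.0005,0.0105,0],[0,0,-0.067],0]
    - [[-0.0005,0.0105,0],[0,0,-0.067],0]

```text
t: 4.6
tool_pos: [496.9, -100.7, 65.0]
tool_rot: [-179.9, 0.0, 54.3]
wrist_force: [-3.6, -1.6, 9.0]
width: 0.0
finger_force: 4.4
```

>>> servo_tool:
  series:
    - [[-0.004,-0.001,0],[0,0,0],0]
    - [[-0.004,-0.001,0],[0,0,0],0]

```text
t: 4.8
tool_pos: [496.6, -102.1, 65.3]
tool_rot: [179.9, -0.0, 54.3]
wrist_force: [2.1, -0.2, 8.8]
width: -0.3
finger_force: 4.3
```

```bash
python3 w.py wr3 | cut -c1-300; python3 -c "
from h import *
im=snapshot('side');np.save('pics/side2.npy',im);c=camera_info('side')
for ce,a in blobs(im,'orange',(280,190,330,235),4): print(ce,a,plane(c,*ce,65))"
```

```text
4.8 [ 496.6 -102.1   65.3] {'fovy': 65.70646984690485, 'cx': 280.08726159555835, 'cy': 211.4764239654304, 'origin': array([533.98103856, -48.76021002, 208.10501285]), 'rotation': array([ 1.65099120e+02, -6.89899906e-02, -3.57065229e+01])}
orange [ 90.1 159.5] 3944 [457.3  -6.6  76. ]
orange [271.8 250.2] 895 [500.4 -89.5  76. ]
green [471.8 255.5] 130 [ 587.4 -173.2   49. ]
green [239.9 283. ] 120 [ 467.7 -103.4   49. ]
green [543.  370.2] 67 [ 617.2 -346.2   49. ]
green [548.5 405.1] 42 [ 618.5 -428.1   49. ]
red [167.7  89. ] 736 [500.8   1.1  49. ]
[306.94285714 213.77142857] 35 [490.21418183 -96.15787339  65.        ]
```

View pics/wr3.png

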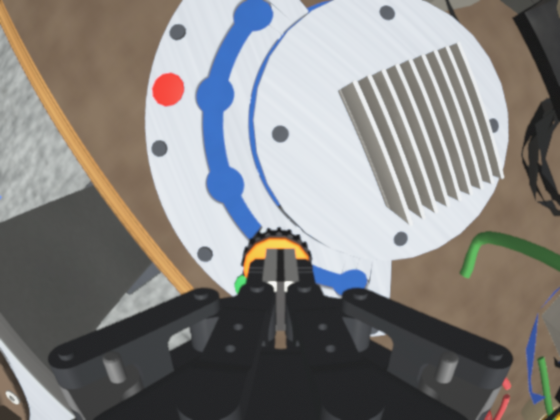

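The green dot at (240,283) is right beside the knob, which is centred near (277,262). I'll check the table angle from its screws at z = 60.

```bash
python3 - <<'E'
from h import *
c3=camera_info("wrist")
c1=dict(c3);c1["origin"]=np.array([549.25844879,-30.22375996,304.02686296]);c1["rotation"]=np.array([164.978305,.05763,-65.6776934])
A=[]
for c,f,pts in((c1,"wr1",[(351,45),(425,115),(362,189),(284,122)]),(c3,"wr3",[(387,12),(493,125),(401,239),(280,134)])):
    g=cv2.imread(f"pics/{f}.png",0).astype(float);P=[]
    for u,v in pts:
        w=np.clip(150-g[v-11:v+12,u-11:u+12] if v>=11 else 150-g[0:v+12,u-11:u+12],0,None)
        yy,xx=np.mgrid[max(v-11,0):v+12,u-11:u+12]; w[np.hypot(xx-u,yy-v)>10]=0
        P.append(plane(c,(w*xx).sum()/w.sum(),(w*yy).sum()/w.sum(),60,True)[:2])
    P=np.array(P);m=P.mean(0);a=np.degrees(np.arctan2(*(P-m).T[::-1]));A.append(a);print(m.round(1),np.hypot(*(P-m).T).round(1),a.round(1))
d=[(A[1][j]-A[0][i])%360 for i in range(4) for j in range(4)];print(np.round(d,1))
E
```

```text
[580.8 -79.7] [56.1 56.1 56.1 56. ] [  29.7  -60.3 -150.4  119.7]
[580.6 -79.5] [56.1 55.8 56.  56. ] [  59.6  -30.4 -120.2  149.7]
[ 29.8 299.9 210.  119.9 119.9  29.9 300.  209.9 209.9 120.   30.1 300.
 299.9 209.9 120.1  30. ]
```

The table has turned 30.0°, so the plunger is over the green hole. Now I'll release it straight up and draw back.

>>> servo_tool:
  series:
    - [[0,0,-0.006],[0,0,0],0]
    - [[0,0,-0.012],[0,0,0],0]
    - [[0,0,-0.018],[0,0,0],0]
    - [[0,0,-0.026],[0,0,0],0]
    - [[0,0,-0.036],[0,0,0],0]

```text
t: 5.4
tool_pos: [495.2, -101.8, 82.9]
tool_rot: [-179.9, 0.0, 54.3]
wrist_force: [0.4, -0.9, 0.5]
width: -0.2
finger_force: 0.0
```

>>> servo_tool:
  series:
    - [[0,0,-0.05],[0,0,0],0]
    - [[0,0,-0.11],[0,0,0],0]
    - [[0,0,-0.16],[0,0,0],0]
    - [[0,0,-0.16],[0,0,0],0]
    - [[0,0,-0.16],[0,0,0],0]

```text
t: 5.9
tool_pos: [495.7, -102.0, 163.1]
tool_rot: [180.0, -0.0, 54.3]
wrist_force: [-0.1, 0.5, -1.2]
width: 0.0
finger_force: 0.0
```

```bash
python3 w.py wr4 | cut -c1-300; python3 - <<'E'
from h import *
obs=[]
for n,b in(("scene",(240,190,310,235)),("side",(280,190,330,235))):
    im=snapshot(n);c=camera_info(n)
    for ce,a in blobs(im,"orange",b,8): print(n,ce.round(1),a,plane(c,*ce,76).round(1))
E
```

```text
5.9 [ 495.7 -102.   163.1] {'fovy': 65.70646984690485, 'cx': 280.08726159555835, 'cy': 211.4764239654304, 'origin': array([533.24032287, -48.65043486, 305.84492673]), 'rotation': array([ 1.65067990e+02, -1.46532559e-02, -3.57044388e+01])}
orange [140.  145.3] 3079 [442.3   4.3  76. ]
orange [278.3 217.1] 1464 [ 494.  -101.2   76. ]
orange [546.7 198.5] 33 [ 709.2 -235.    76. ]
orange [528.9 219.4] 317 [ 680.2 -239.1   76. ]
orange [525.  372.5] 231 [ 625.4 -448.8   76. ]
orange [510.9 385.7] 283 [ 601.5 -454.1   76. ]
green [423.6 220.3] 88 [ 591.5 -184.7   49. ]
green [256.9 232.6] 114 [ 467.  -107.9   49. ]
green [548.3 273.3] 161 [ 704.7 -348.4   49. ]
green [501.3 321.6] 25 [ 623.7 -359.8   49. ]
red [209.3 101.3] 276 [500.5   1.4  49. ]
red [550.6 359.3] 168 [ 683.9 -516.7   49. ]
scene [278.9 209.8] 40 [ 489.2 -106.2   76. ]
scene [243.6 232.4] 16 [ 323.6 -132.6   76. ]
side [306.7 210.1] 54 [493.2 -98.8  76. ]
```

View pics/wr4.png

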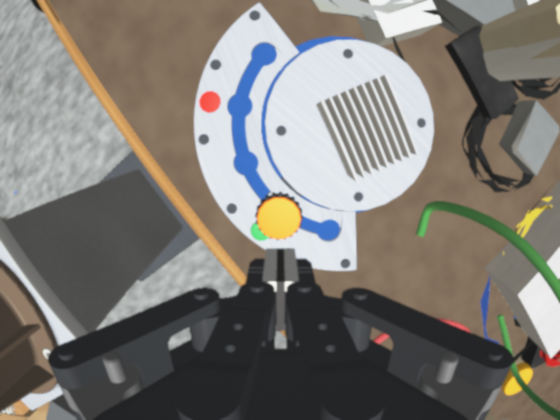

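The knob sits at (278,217) in this view, partly over the green dot at (257,233). It projects to (494,-101), and the hole is at (494,-102). Its mask area of 1464 px matches the fully raised height (about 1480 expected, about 1400 if stuck under the plate). The heat sink is still centred, so I'm handing in.

```bash
python3 -c "
from workcell import *
print(hand_in())"
```

```text
the job is handed in; nothing more can be done
None
```

I pressed the plunger free, carried it 30° round to the green dot and let it spring up. The last pictures show it fully up in that hole with the heat sink still on the table; the job is handed in, but no verdict came back.

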